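# Roll-test three steel spool rollers under the gauge rails and reject the one that lifts

## Task

Roll each of the three steel spool rollers away from you along its lane of the flat plate, under the gauge rails, pushing it lightly by its neck: those that run true go all the way through and stay in the landing well at the far end; never squeeze a roller there, force it through or lift it across into the well. The one that lifts and binds under the rails is out of round: stop as soon as you feel it bind, roll it back out without forcing it, pick it up and set it down (do not drop it) in the wooden reject tray. Leave everything else on the bench where it is.

Things in the scene. Friction and masses are not known exactly. Their poses are not given: they have to be found in the camera images.
- plate: Fixed steel gauge plate, 270 x 306 mm; place and yaw vary. Origin under its middle; x along the lanes, away from the robot, the way to roll; y across; z up. Walls 6 mm thick at y = -150, -50, 50, 150 mm, x -115 to 115, up to z = 66 mm, part it into 3 lanes centred on y = -100, 0, 100 mm, 94 mm clear. Near lip x -145 to -135, top z = 26 mm.
- rails: Fixed rails on the lane walls, origin and axes as the plate. From x = -35 to 35 mm they overhang each lane by 20 mm from both sides; the middle 54 mm is open above. Underside z = 66 mm (46 over the surface), screw tops 77. True rollers roll under with 2 mm to spare at under 3 N of push; an oval one lifts and binds at plate x -55 to 0: the push rises to 6 N or more. Pulled back it comes free.
- roller_a: Steel spool roller, one of three alike, 90 mm long, 0.55 kg: two drums 20 mm wide, 44 mm diameter if true, and between them a neck 14 mm thick, 50 mm long. Origin mid-neck on the axis, 22 mm above the surface; y along the axis, x and z turn as it rolls. Starts in any lane, before the rails. If out of round its drums are oval, 44 x 49 mm, and start flat, 44 mm high; rolling tells.
- roller_b: Steel spool roller, one of three alike, 90 mm long, 0.55 kg: two drums 20 mm wide, 44 mm diameter if true, and between them a neck 14 mm thick, 50 mm long. Origin mid-neck on the axis, 22 mm above the surface; y along the axis, x and z turn as it rolls. Starts in any lane, before the rails. If out of round its drums are oval, 44 x 49 mm, and start flat, 44 mm high; rolling tells.
- roller_c: Steel spool roller, one of three alike, 90 mm long, 0.55 kg: two drums 20 mm wide, 44 mm diameter if true, and between them a neck 14 mm thick, 50 mm long. Origin mid-neck on the axis, 22 mm above the surface; y along the axis, x and z turn as it rolls. Starts in any lane, before the rails. If out of round its drums are oval, 44 x 49 mm, and start flat, 44 mm high; rolling tells.
- tray: Fixed wooden reject tray, open on top, 170 x 130 x 35 mm outside, walls and floor 5 mm thick, to the robot's right of the plate; position and yaw vary. Origin at the centre of its underside, x along its 170 mm side.
- surface (a point): Point on the flat running surface (plate frame x = -75, y = 0, z = 20 mm; axes as the plate), in the middle of the starting zone: rollers start within 12 mm of this x, in their lanes. The surface reaches from plate x = -135 to 45 mm. Push or pull a roller by its neck: pushed on the drums it tends to skid instead of rolling.
- well (a point): Middle of the landing well's floor (plate frame x = 80, y = 0, z = 16 mm; axes as the plate). The well crosses all lanes from plate x = 45 to 115 mm, 4 mm below the running surface; beyond it a far stop, x 115 to 125, top z = 30 mm. A true roller in the well has its axis at z = 38 mm, x 57 to 95 mm, and does not roll back by itself.
- maul: Bystander: wooden maul standing upright, head 62 mm diameter, 140 mm high over all, origin under its base.
- jar: Bystander: jar, 66 mm diameter, 60 mm high, origin under its base.
- bowl: Bystander: white bowl, 110 mm diameter, 50 mm high, origin under its base.

How it is judged:
By the outcome, as a careful person would: the job done as asked, in the order asked, and still so for the second after the job is handed in, with the robot touching nothing.
It also fails if it takes over 66 s, if anything falls off the work surface, if the arm or the gripper's body presses on something with over 40 N, if the wrist force passes 120 N, or if a joint passes its speed limit or range.

## Robot

A 7-joint arm with a two-finger parallel gripper is mounted at the origin on the work surface. World frame = base frame: x ahead of the robot, y to its left, z up, the work surface at z = 0. Lengths are in m, angles in rad, forces in N, time in s.
With the tool pointing down it reaches from about 0.35 to 0.9 m from the base axis. Payload 8.1 kg.
Tool frame: the origin (TCP) lies midway between the tips of the shut fingers; the grasp point (between the pads) lies arm.tcp_to_grasp behind it (arm.tcp_to_grasp is the distance from the TCP to the grasp point, in m); z points along the fingers, y is the line along which they close (so a half turn about z gives the same grasp; the last joint's range is limited). The gripper opens to 92 mm and grips with 3 to 60 N. Pads are 19 mm wide; open, the fingers measure 130 mm over their backs; the gripper's body (75 mm by 190 mm) begins 47 mm behind the grasp point.
Start: joints at [-1.362, 0.434, 0.025, 1.573, -0.012, 1.134, -0.075], TCP at [0.192, 0.595, 0.227] pointing down, gripper open.
Joint ranges: [-2.62, 2.62], [-0.44, 2.09], [-1.27, 1.32], [0.08, 2.57], [-1.32, 4.46], [0.12, 2], [-2.74, 2.74]. Speed limits (rad/s): [2.22, 2.22, 3.01, 3.01, 3.14, 3.14, 3.14].

## Interface

Orientations are given as a rotation vector (axis times angle).
In Python, from cell import observe, get_image, arm gives the robot as it stands. The module is installed in compiled form; this text tells all that it offers.
- The arm moves only by the tool drive_tool, never from a script. Its argument "steps" is a list of rows, each a list of 5 numbers: the closure, from 0 (fully open) to 1 (shut), then the shift along the world's x, y, z in mm, then the turn about the world's z in rad. In form: [[hand, x, y, z, roll], ...]. A call has 1 to 20 rows; each row shifts and turns the commanded pose from where the row before left it; what a row does not reach is not made up. A row lasts 1/12 s, in which the tool goes at most 41.7 mm and 7.16 degrees, less where a joint would pass 70% of its speed; a pose out of reach is approached as far as the arm can. A call with a gripper value outside its range is refused whole. The fingers move at their own pace and stop on an object; "grip_force" is the grip in N (left out, the last holds). Time passes only in rows, so rows that do not move let the fingers close. It gives the time, the measured TCP pose, the force, the opening and the grip force at its end, in the units of the state.
- observe(): the state, without advancing time (a new reading comes with each control period).
- get_image(name): name is "side" or "top"; returns a dict with "image" (480x640x3 uint8, red, green, blue), "vfov" (degrees; the focal length in pixels is half the picture's height over the tangent of half this angle, whatever the lens; pixels are square), "cx", "cy" (the principal point, pixels), "xyz" and "attitude" of the camera in the world. Camera axes: x right, y down, z forward; pixel columns grow to the right and rows downward; lengths in m; the calibration is good to about 2 mm. A picture is of the moment at which its call begins. There is no depth.
- arm.sign_off(): hands the job in; it is judged then, once.
The state is a dict: "clock": time; "joints": joint angles; "dq": joint speeds; "joint_efforts": joint torques, N m; "position": TCP position; "ee_rot": TCP orientation; "force": force on the tool from outside, world axes, zero at the start; "ft_torque": the same for the moment, N m; "width": opening from 0.0 (shut) to 1.0 (fully open); "gripper_force": force on a finger pad.
Only numpy, scipy, OpenCV 4.12 (cv2) and the standard library are available. Lean on these libraries where they do the work, as an engineer would, in place of code of your own. Each camera call takes 0.05 s, during which the arm holds its last target. There are 200 camera calls.

## Working session

There is one attempt and no reset: what is moved stays moved. The work goes in short steps, Python scripts to look and compute and a tool call to move; the robot and the scene stay as the last step left them, time stands still between calls to the robot, and variables do not carry over. Pictures are saved under pics/ and viewed, at most 11 in all, crops included, and the job is handed in when it is done.

Besides the shell and the picture viewer there is one more tool, called after "Request:" as name(argument=value, ...) on one line, values as JSON. drive_tool: Moves the arm, as the interface text tells. Its arguments: {"type":"object","properties":{"steps":{"type":"array"},"grip_force":{"type":"number"}},"required":["steps"]}

```bash
mkdir -p pics
cat > h.py <<'E'
import numpy as np, cv2
from cell import observe, get_image, arm
def snap(name,fn):
    d=get_image(name); cv2.imwrite('pics/'+fn,d['image'][:,:,::-1]); np.save('pics/'+name+'.npy',{k:v for k,v in d.items()},allow_pickle=True); return d
E
python3 - <<'E'
from h import *
for n in('side','top'):
    d=snap(n,n+'1.png'); print(n,{k:v for k,v in d.items() if k!='image'})
s=observe(); print(s, arm.tcp_to_grasp, [a for a in dir(arm) if a[0]!='_'])
E
```

```text
side {'vfov': 52.732392636420634, 'cx': 311.8874825822967, 'cy': 235.05266307083593, 'xyz': array([ 0.38398994, -0.74817957,  0.78975877]), 'attitude': array([-2.34218773,  0.24699139, -0.07621393])}
top {'vfov': 43.53557024608495, 'cx': 320.3995567634526, 'cy': 241.93066381315097, 'xyz': array([ 0.21948352, -0.03907781,  1.44810898]), 'attitude': array([-2.06799059,  2.13193273, -0.24105254])}
{'clock': 0.1, 'joints': array([-1.36157607,  0.43515954,  0.02502599,  1.57396805, -0.01159019,
        1.13401559, -0.07507383]), 'dq': array([-7.70200399e-05, -2.59842896e-03,  8.00973245e-04, -5.90911732e-04,
       -8.19965757e-05, -3.38761304e-04,  7.90889875e-04]), 'joint_efforts': array([ 2.81209119e-03, -6.69125605e+01,  9.87475812e-01, -3.15146363e+01,
       -6.06007059e-02,  3.74388287e-02,  4.48891876e-05]), 'position': array([0.19169025, 0.59441215, 0.22603492]), 'ee_rot': array([-4.87948528e-01, -3.10340611e+00,  2.20614209e-03]), 'force': array([-0.26306346, -0.04019464, -0.25889071]), 'ft_torque': array([ 0.01907409, -0.01077693,  0.02822701]), 'gripper_force': 0.0, 'width': 0.9975653194155115} 0.0188 ['PlanningError', 'sign_off', 'tcp_to_grasp']
```

View pics/top1.png

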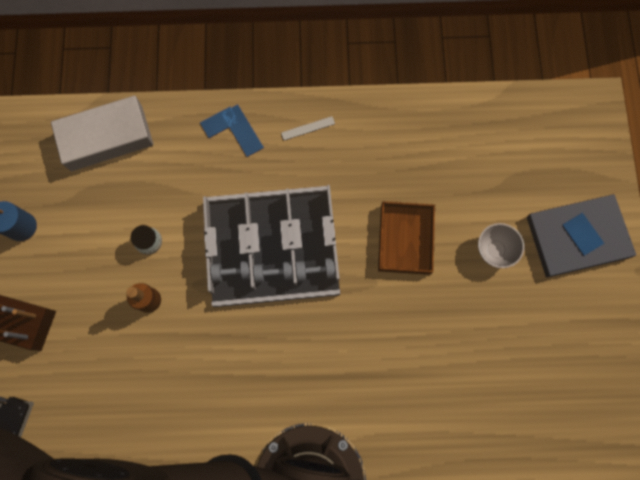

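View pics/side1.png

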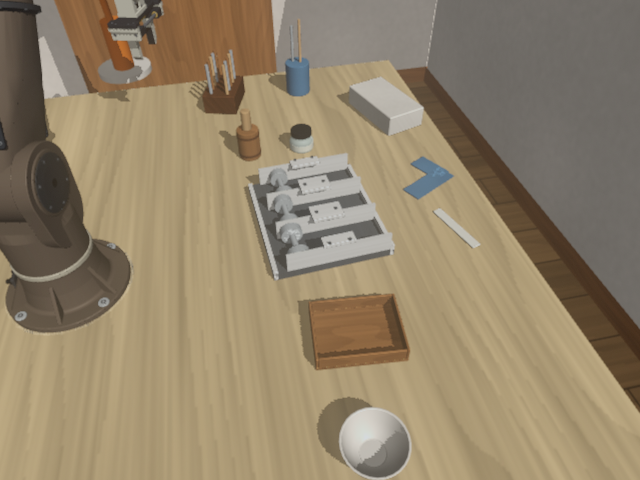

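The top view shows the plate with corners at about (204,197), (329,187), (338,293) and (212,305). The roller necks are near (230,271), (272,271) and (315,268), and the tray is around (406,238). In the side view the plate is around (320,215) and the tray around (357,330). Next I'll take enlarged crops to get accurate points.

Run:
```python
import cv2
a=cv2.imread('pics/top1.png')[175:325,195:345]; cv2.imwrite('pics/topc.png',cv2.resize(a,(600,600),interpolation=cv2.INTER_CUBIC))
a=cv2.imread('pics/side1.png')[145:285,240:400]; cv2.imwrite('pics/sidec.png',cv2.resize(a,None,fx=4,fy=4,interpolation=cv2.INTER_CUBIC))
```

```text
(no output)
```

View pics/topc.png

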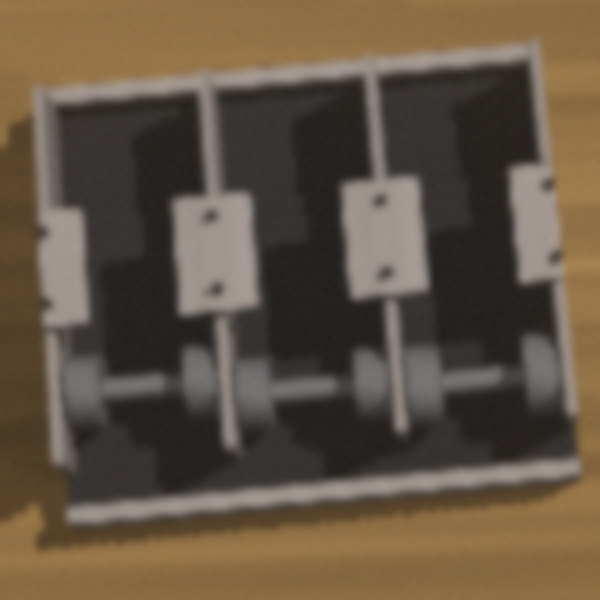

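View pics/sidec.png

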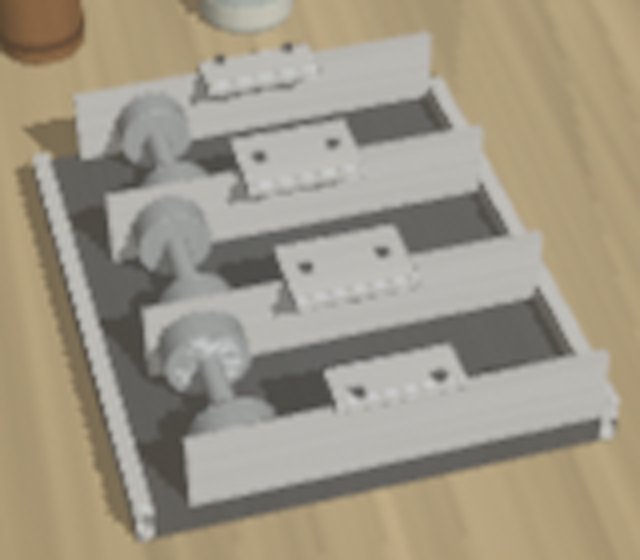

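The crops show the rail screws in the top crop at (210,216), (216,289), (380,201) and (386,273). In the side crop they are at (332,144), (260,157), (382,252) and (306,268). The top crop also shows the necks at (133,387), (305,388) and (472,378). I'll triangulate from these.

```bash
cat >> h.py <<'E'
from scipy.spatial.transform import Rotation as R
from scipy.optimize import least_squares
C={n:np.load(f'pics/{n}.npy',allow_pickle=True).item() for n in('side','top')} if __import__('os').path.exists('pics/top.npy') else {}
def proj(n,P):
    d=C[n]; f=240/np.tan(np.radians(d['vfov']/2)); p=(np.atleast_2d(P)-d['xyz'])@R.from_rotvec(d['attitude']).as_matrix()
    return p[:,:2]/p[:,2:]*f+[d['cx'],d['cy']]
def tri(pt,ps): return least_squares(lambda P:np.r_[(proj('top',P)-pt).ravel(),(proj('side',P)-ps).ravel()],[.5,0,.05])
def ray(n,px,z):
    d=C[n]; f=240/np.tan(np.radians(d['vfov']/2)); v=R.from_rotvec(d['attitude']).as_matrix()@np.array([(px[0]-d['cx'])/f,(px[1]-d['cy'])/f,1])
    return d['xyz']+v*(z-d['xyz'][2])/v[2]
E
python3 - <<'E'
from h import *
T=lambda u:np.array([195,175])+np.array(u)/4-.375; S=lambda u:np.array([240,145])+np.array(u)/4-.375
names=['L far','L near','R far','R near']
t=[(210,216),(216,289),(380,201),(386,273)]; s=[(332,144),(260,157),(382,252),(306,268)]
X=[]
for a,b,c in zip(names,t,s):
    r=tri(T(b),S(c)); X.append(r.x); print(a,r.x.round(4),r.cost.round(2))
X=np.array(X); print('mean',X.mean(0))
for b,c in zip([(207,75),(372,60),(537,40),(40,90)],[(480,130),(540,237),(607,355),(430,36)]):
    r=tri(T(b),S(c)); print('wallfar',r.x.round(4),r.cost.round(2))
# plate fit
loc=[(115,50,66),(115,-50,66),(115,-150,66),(115,150,66)]
tp=[(207,75),(372,60),(537,40),(40,90)];sp=[(480,130),(540,237),(607,355),(430,36)]
def res(q):
    o=[]
    Rz=R.from_euler('z',q[3]).as_matrix()
    W=lambda L:np.array(L,float)/1000@Rz.T+q[:3]
    o+=[proj('top',W(loc))-[T(u) for u in tp],proj('side',W(loc))-[S(u) for u in sp]]
    d=q[4]; L2=[(d,50,77),(-d,50,77),(d,-50,77),(-d,-50,77)]
    o+=[proj('top',W(L2))-[T(u) for u in t],proj('side',W(L2))-[S(u) for u in s]]
    return np.vstack(o).ravel()
r=least_squares(res,[.5,0,0,0.08,20],x_scale=[.01,.01,.01,.01,1],loss='soft_l1'); print('plate',r.x.round(4),'rms',np.sqrt(np.mean(res(r.x)**2))); q=r.x
np.save('plate.npy',q)
Rz=R.from_euler('z',q[3]).as_matrix()
# drum pairs in top; necks
for u in [(133,387),(305,388),(472,378)]:
    P=ray('top',T(u),.042); print('roller',P.round(4),'plate',((P-q[:3])@Rz*1000).round(1), 'side crop', (4*(proj('side',P)[0]+.375-[240,145])).round(0))
tt=[(381,203),(434,205),(433,273),(379,271)];ss=[(393,295),(407,355),(316,362),(309,304)]
X=[]
for a,b in zip(tt,ss):
    r=tri(np.array(a),np.array(b)); X.append(r.x); print('tray',r.x.round(4),r.cost.round(2))
print(np.mean(X,0))
E
```

```text
L far [0.5757 0.1278 0.0772] 0.03
L near [0.5316 0.1243 0.078 ] 0.0
R far [0.5816 0.0276 0.0782] 0.01
R near [0.5382 0.0249 0.0773] 0.01
mean [0.55676288 0.07615373 0.07769627]
wallfar [0.666  0.1304 0.0695] 0.03
wallfar [0.6732 0.0312 0.0678] 0.07
wallfar [ 0.6807 -0.0683  0.0694] 0.07
wallfar [0.6605 0.2307 0.0686] 0.17
plate [5.56200e-01 7.50000e-02 1.60000e-03 6.30000e-02 2.18757e+01] rms 0.35682862626384343
roller [0.4818 0.1781 0.042 ] plate [-67.8 107.6  40.4] side crop [165. 161.]
roller [0.478 0.076 0.042] plate [-78.    5.8  40.4] side crop [187. 271.]
roller [ 0.481  -0.0233  0.042 ] plate [-81.2 -93.5  40.4] side crop [222. 391.]
tray [ 0.6449 -0.196   0.0287] 0.2
tray [ 0.6313 -0.3264  0.0239] 2.37
tray [ 0.4657 -0.3104  0.0315] 0.12
tray [ 0.4773 -0.182   0.0285] 1.46
[ 0.55480886 -0.25368351  0.0281469 ]
```

Request:
drive_tool(steps=[[0.5,19,-28,-2,-0.08],[0.5,19,-28,-2,-0.08],[0.5,19,-28,-2,-0.08],[0.5,19,-28,-2,-0.08],[0.5,19,-28,-2,-0.08],[0.5,19,-28,-2,-0.08],[0.5,19,-28,-2,-0.08],[0.5,19,-28,-2,-0.08],[0.5,19,-28,-2,-0.08],[0.5,19,-28,-2,-0.08],[0.5,19,-28,-2,-0.08],[0.5,19,-28,-2,-0.08],[0.5,19,-28,-2,-0.08],[0.5,19,-28,-2,-0.08],[0.5,19,-28,-2,-0.08],[0.5,0,0,-2,0]])

```text
clock: 1.43
position: [0.4801, 0.1682, 0.1949]
ee_rot: [2.168, 2.269, -0.0]
force: [1.1, -0.9, -0.1]
width: 0.501
gripper_force: 0.0
```

Request:
drive_tool(steps=[[0.5,0,1,-30,0.015],[0.5,0,1,-35,0],[0.5,0,0,-30,0],[0.5,0,0,-25,0],[0.5,0,0,0,0]])

```text
clock: 1.85
position: [0.4736, 0.1758, 0.0706]
ee_rot: [-2.136, -2.301, 0.011]
force: [-0.9, 0.3, 0.7]
width: 0.496
gripper_force: 0.0
```

Run:
```python
from h import *
a=get_image('top')['image'][175:325,185:345]; b=get_image('side')['image'][130:280,240:400]
z=lambda i:cv2.resize(i[:,:,::-1],(400,375),interpolation=cv2.INTER_CUBIC)
cv2.imwrite('pics/above1.png',np.hstack([z(a),z(b)])); print(observe()['position'])
```

```text
[0.47622677 0.17657856 0.074578  ]
```

View pics/above1.png

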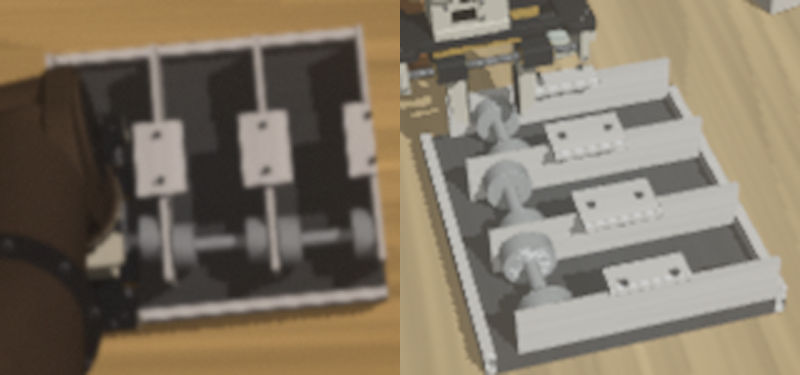

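The view from above shows the fingers straddling the far (left) lane's neck, with the finger tips at about (458,120) and (525,95) either side of the roller at (497,115) in the right half. I'll let the arm settle, then descend.

Request:
drive_tool(steps=[[0.5,0,0,0,0],[0.5,0,0,0,0],[0.5,0,0,0,0]])

```text
clock: 2.2
position: [0.4777, 0.1774, 0.0762]
ee_rot: [2.137, 2.302, 0.004]
force: [-0.3, 0.7, 0.1]
width: 0.496
gripper_force: 0.0
```

Request:
drive_tool(steps=[[0.5,2,-4,0,-0.01],[0.5,2,-3,-10,0],[0.5,0,0,-15,0],[0.5,0,0,-15,0],[0.65,0,0,0,0],[0.65,0,0,0,0]])

```text
clock: 2.7
position: [0.4803, 0.1692, 0.0341]
ee_rot: [-2.15, -2.29, 0.003]
force: [0.2, 0.0, 0.2]
width: 0.399
gripper_force: 0.0
```

Request:
drive_tool(steps=[[0.65,2,0,1,0],[0.65,2,0,1,0],[0.65,2,0,0,0],[0.65,2,0,0,0],[0.65,2,0,0,0],[0.65,2,1,0,0],[0.65,2,0,0,0],[0.65,2,0,0,0]])

```text
clock: 3.37
position: [0.497, 0.171, 0.0368]
ee_rot: [-2.149, -2.291, -0.0]
force: [-0.3, -0.0, -0.4]
width: 0.35
gripper_force: 0.1
```

Request:
drive_tool(steps=[[0.65,2,0,0,0],[0.65,2,0,0,0],[0.65,2,0,0,0],[0.65,2,1,0,0]])

```text
clock: 3.7
position: [0.505, 0.1716, 0.0367]
ee_rot: [2.15, 2.291, -0.0]
force: [-0.3, 0.3, 0.4]
width: 0.351
gripper_force: 0.1
```

Request:
drive_tool(steps=[[0.65,2,0,0,0],[0.65,2,0,0,0],[0.65,2,0,0,0],[0.65,2,0,0,0]])

```text
clock: 4.03
position: [0.513, 0.1719, 0.0367]
ee_rot: [2.149, 2.291, -0.0]
force: [-0.4, 0.4, 0.3]
width: 0.349
gripper_force: 0.1
```

Request:
drive_tool(steps=[[0.65,2,0,0,0],[0.65,2,0,0,0],[0.65,2,0,0,0],[0.65,2,1,0,0]])

```text
clock: 4.37
position: [0.521, 0.1726, 0.0368]
ee_rot: [2.15, 2.291, -0.0]
force: [0.3, -0.4, 0.6]
width: 0.352
gripper_force: 0.1
```

Run:
```python
from h import *
a=get_image('top')['image'][175:325,185:345]; b=get_image('side')['image'][130:250,240:400]
cv2.imwrite('pics/push1.png',cv2.resize(b[:,:,::-1],(800,600),interpolation=cv2.INTER_CUBIC)); print(observe()['position'],observe()['force'])
```

```text
[0.5211886  0.17303045 0.03676321] [0.02208355 0.01900827 1.00020854]
```

View pics/push1.png

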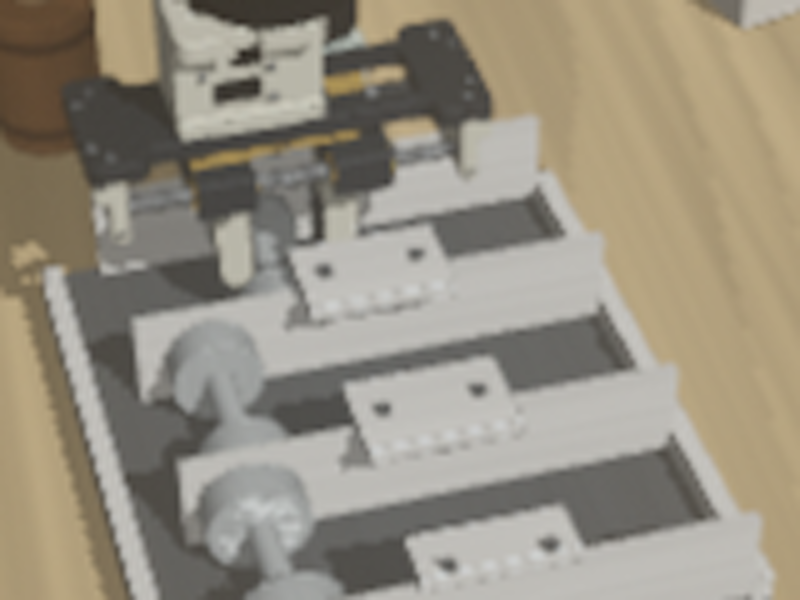

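The view shows the far-lane roller's neck at about (268,245), between the finger tips at (235,260) and (340,215). It is being pushed ahead with no noticeable force, so I'll continue.

Request:
drive_tool(steps=[[0.65,2,0,0,0],[0.65,2,0,0,0],[0.65,2,0,0,0],[0.65,2,0,0,0]])

```text
clock: 4.8
position: [0.529, 0.1729, 0.0368]
ee_rot: [2.149, 2.291, 0.0]
force: [-0.8, -0.3, 0.8]
width: 0.347
gripper_force: 0.2
```

Request:
drive_tool(steps=[[0.65,2,0,0,0],[0.65,2,0,0,0],[0.65,2,0,0,0],[0.65,2,1,0,0]])

```text
clock: 5.13
position: [0.537, 0.1736, 0.0367]
ee_rot: [2.15, 2.291, -0.0]
force: [0.1, 0.1, 0.2]
width: 0.349
gripper_force: 0.1
```

Request:
drive_tool(steps=[[0.65,2,0,0,0],[0.65,2,0,0,0],[0.65,2,0,0,0],[0.65,2,1,0,0]])

```text
clock: 5.47
position: [0.545, 0.1746, 0.0367]
ee_rot: [2.15, 2.291, -0.0]
force: [-0.6, -0.5, 0.2]
width: 0.349
gripper_force: 0.1
```

Request:
drive_tool(steps=[[0.65,2,0,0,0],[0.65,2,0,0,0],[0.65,2,0,0,0],[0.65,2,0,0,0]])

```text
clock: 5.8
position: [0.553, 0.1749, 0.0367]
ee_rot: [2.149, 2.291, 0.0]
force: [0.3, -0.0, 0.3]
width: 0.351
gripper_force: 0.1
```

Request:
drive_tool(steps=[[0.65,2,0,0,0],[0.65,2,0,0,0],[0.65,2,0,0,0],[0.65,2,1,0,0],[0.65,2,0,0,0]])

```text
clock: 6.22
position: [0.563, 0.1761, 0.0367]
ee_rot: [-2.149, -2.291, -0.0]
force: [-0.3, -0.1, 0.7]
width: 0.352
gripper_force: 0.1
```

Request:
drive_tool(steps=[[0.65,2,0,0,0],[0.65,2,0,0,0],[0.65,2,0,0,0],[0.65,2,1,0,0],[0.65,2,0,0,0],[0.65,2,0,0,0]])

```text
clock: 6.72
position: [0.5749, 0.177, 0.0367]
ee_rot: [-2.149, -2.291, -0.0]
force: [0.1, -0.9, 0.5]
width: 0.351
gripper_force: 0.1
```

Request:
drive_tool(steps=[[0.65,3,0,0,0],[0.65,3,0,0,0],[0.65,3,1,0,0],[0.65,3,0,0,0],[0.65,3,0,0,0],[0.65,3,0,0,0],[0.65,3,0,0,0],[0.65,3,1,0,0],[0.65,3,0,0,0],[0.65,3,0,0,0],[0.65,3,0,0,0],[0.65,3,0,0,0],[0.65,3,1,0,0],[0.65,3,0,0,0],[0.65,3,0,0,0],[0.65,3,0,0,0],[0.65,3,0,0,0],[0.65,3,1,0,0],[0.65,3,0,0,0],[0.65,0,0,0,0]])

```text
clock: 8.38
position: [0.6324, 0.1809, 0.0368]
ee_rot: [2.149, 2.291, 0.001]
force: [-0.7, -0.2, -0.3]
width: 0.352
gripper_force: 0.0
```

Request:
drive_tool(steps=[[0.65,-3,0,0,0],[0.5,0,0,10,0],[0.5,0,0,20,0],[0.5,0,0,25,0],[0.5,0,0,20,0],[0.5,-15,-11,0,0],[0.5,-25,-18,0,0],[0.5,-25,-19,0,0],[0.5,-25,-19,0,0],[0.5,-25,-19,0,0],[0.5,-20,-15,0,0],[0.5,-15,-10,0,0],[0.5,0,0,0,0],[0.5,0,0,0,0],[0.5,0,0,0,0]])

```text
clock: 9.63
position: [0.4796, 0.0705, 0.1125]
ee_rot: [2.148, 2.291, 0.003]
force: [-0.0, -0.5, 0.2]
width: 0.501
gripper_force: 0.0
```

Run:
```python
from h import *
a=get_image('top')['image'][175:325,185:345]; b=get_image('side')['image'][130:280,240:400]
z=lambda i:cv2.resize(i[:,:,::-1],(400,375),interpolation=cv2.INTER_CUBIC)
cv2.imwrite('pics/above2.png',np.hstack([z(a),z(b)])); print(observe()['position'])
```

```text
[0.47974764 0.07062772 0.11205155]
```

View pics/above2.png

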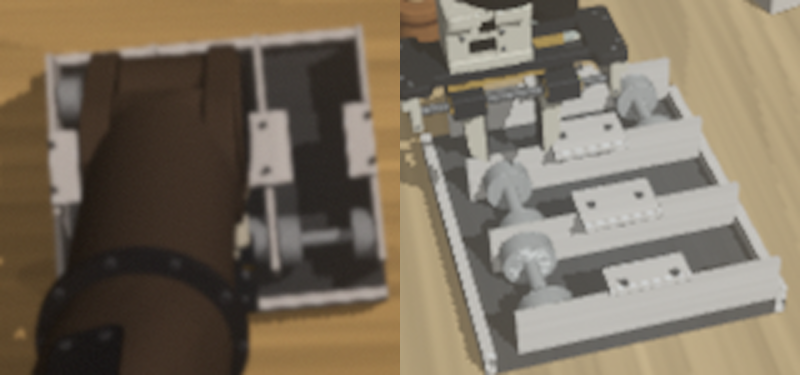

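The first roller now sits in the well, at (635,95) in the right half. The fingers hover over the middle lane's roller at (510,185), so I'll descend there.

Request:
drive_tool(steps=[[0.5,0,0,-15,0],[0.5,0,0,-25,0],[0.5,0,0,-20,0],[0.5,0,0,-15,0],[0.65,0,0,0,0],[0.65,0,0,0,0],[0.65,2,0,0,0],[0.65,2,0,0,0],[0.65,2,0,0,0],[0.65,2,0,0,0],[0.65,2,1,0,0],[0.65,2,0,0,0],[0.65,2,0,0,0],[0.65,2,0,0,0]])

```text
clock: 10.9
position: [0.495, 0.0709, 0.0368]
ee_rot: [2.149, 2.291, 0.0]
force: [-0.9, -0.6, 0.9]
width: 0.347
gripper_force: 0.1
```

Request:
drive_tool(steps=[[0.65,2,0,0,0],[0.65,2,0,0,0],[0.65,2,1,0,0],[0.65,2,0,0,0],[0.65,2,0,0,0]])

```text
clock: 11.32
position: [0.5049, 0.0719, 0.0367]
ee_rot: [-2.149, -2.291, 0.0]
force: [0.5, 1.0, -0.2]
width: 0.352
gripper_force: 0.1
```

Request:
drive_tool(steps=[[0.65,2,0,0,0],[0.65,2,0,0,0],[0.65,2,0,0,0],[0.65,2,0,0,0]])

```text
clock: 11.65
position: [0.513, 0.0718, 0.0367]
ee_rot: [2.149, 2.291, 0.0]
force: [-0.6, 0.4, -0.4]
width: 0.355
gripper_force: 0.1
```

Request:
drive_tool(steps=[[0.65,2,0,0,0],[0.65,2,0,0,0],[0.65,2,1,0,0],[0.65,2,0,0,0]])

```text
clock: 11.98
position: [0.5209, 0.0731, 0.0367]
ee_rot: [-2.149, -2.291, -0.0]
force: [0.1, -0.4, -0.1]
width: 0.352
gripper_force: 0.1
```

Request:
drive_tool(steps=[[0.65,2,0,0,0],[0.65,2,0,0,0],[0.65,2,0,0,0]])

```text
clock: 12.23
position: [0.527, 0.0729, 0.0367]
ee_rot: [2.149, 2.291, 0.0]
force: [0.6, -0.1, 0.4]
width: 0.351
gripper_force: 0.1
```

Request:
drive_tool(steps=[[0.65,2,0,0,0],[0.65,2,1,0,0],[0.65,2,0,0,0]])

```text
clock: 12.48
position: [0.533, 0.0741, 0.0367]
ee_rot: [-2.149, -2.291, -0.0]
force: [0.7, 0.5, -0.5]
width: 0.349
gripper_force: 0.1
```

Request:
drive_tool(steps=[[0.65,2,0,0,0],[0.65,2,0,0,0],[0.65,2,0,0,0]])

```text
clock: 12.73
position: [0.5389, 0.0739, 0.0367]
ee_rot: [2.149, 2.291, -0.0]
force: [-0.4, -0.4, -0.3]
width: 0.353
gripper_force: 0.1
```

Request:
drive_tool(steps=[[0.65,2,0,0,0],[0.65,2,0,0,0],[0.65,2,0,0,0]])

```text
clock: 12.98
position: [0.5449, 0.0739, 0.0367]
ee_rot: [-2.149, -2.291, -0.0]
force: [0.3, 0.6, -0.3]
width: 0.35
gripper_force: 0.1
```

Request:
drive_tool(steps=[[0.65,2,0,0,0],[0.65,2,1,0,0],[0.65,2,0,0,0]])

```text
clock: 13.23
position: [0.5509, 0.0751, 0.0367]
ee_rot: [-2.149, -2.292, -0.0]
force: [-0.3, 0.8, 0.2]
width: 0.351
gripper_force: 0.1
```

Request:
drive_tool(steps=[[0.65,2,0,0,0],[0.65,2,0,0,0],[0.65,2,0,0,0]])

```text
clock: 13.48
position: [0.5569, 0.0749, 0.0367]
ee_rot: [2.149, 2.291, -0.0]
force: [0.4, 0.3, -0.1]
width: 0.353
gripper_force: 0.1
```

Request:
drive_tool(steps=[[0.65,2,0,0,0],[0.65,2,0,0,0],[0.65,2,0,0,0],[0.65,2,0,0,0]])

```text
clock: 13.82
position: [0.5649, 0.0748, 0.0367]
ee_rot: [2.149, 2.291, -0.0]
force: [-0.3, 0.5, 0.0]
width: 0.353
gripper_force: 0.1
```

Request:
drive_tool(steps=[[0.65,2,0,0,0],[0.65,2,1,0,0],[0.65,2,0,0,0],[0.65,2,0,0,0]])

```text
clock: 14.15
position: [0.573, 0.076, 0.0367]
ee_rot: [-2.149, -2.291, -0.0]
force: [-0.9, 0.9, 0.2]
width: 0.35
gripper_force: 0.1
```

Request:
drive_tool(steps=[[0.65,2,0,0,0],[0.65,3,0,0,0],[0.65,3,1,0,0],[0.65,3,0,0,0],[0.65,3,0,0,0],[0.65,3,0,0,0],[0.65,4,0,0,0],[0.65,4,1,0,0],[0.65,4,0,0,0],[0.65,4,0,0,0],[0.65,4,0,0,0],[0.65,4,0,0,0],[0.65,4,1,0,0],[0.65,4,0,0,0],[0.65,4,0,0,0],[0.65,4,0,0,0],[0.65,4,0,0,0],[0.65,3,1,0,0],[0.65,3,0,0,0],[0.65,0,0,0,0]])

```text
clock: 15.82
position: [0.6404, 0.08, 0.0367]
ee_rot: [2.149, 2.291, 0.0]
force: [-0.3, -0.2, 0.6]
width: 0.35
gripper_force: 0.0
```

Request:
drive_tool(steps=[[0.65,-3,0,0,0],[0.5,0,0,10,0],[0.5,0,0,20,0],[0.5,0,0,25,0],[0.5,0,0,20,0],[0.5,-15,-11,0,0],[0.5,-25,-18,0,0],[0.5,-25,-18,0,0],[0.5,-25,-18,0,0],[0.5,-25,-18,0,0],[0.5,-24,-17,0,0],[0.5,-15,-10,0,0],[0.5,0,0,0,0],[0.5,0,0,0,0],[0.5,0,0,0,0]])

```text
clock: 17.07
position: [0.4837, -0.0296, 0.1124]
ee_rot: [2.148, 2.291, 0.002]
force: [0.6, 0.3, -0.0]
width: 0.497
gripper_force: 0.0
```

Run:
```python
from h import *
a=get_image('top')['image'][175:325,185:345]; b=get_image('side')['image'][130:280,240:400]
z=lambda i:cv2.resize(i[:,:,::-1],(400,375),interpolation=cv2.INTER_CUBIC)
cv2.imwrite('pics/above3.png',np.hstack([z(a),z(b)])); print(observe()['position'])
```

```text
[ 0.48380952 -0.02935977  0.11202884]
```

View pics/above3.png

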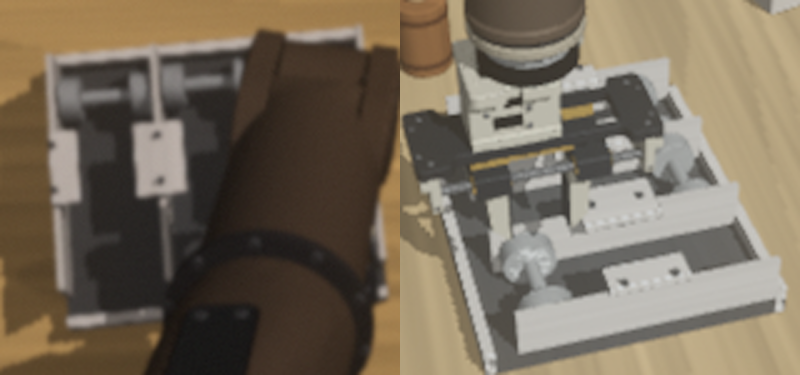

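Two rollers now lie in the well, at (100,95) and (200,82) in the left half. The third, at (530,265) in the right half, is under the fingers. I'll go gently with it.

Request:
drive_tool(steps=[[0.5,0,0,-15,0],[0.5,0,0,-25,0],[0.5,0,0,-20,0],[0.5,0,0,-15,0],[0.65,0,0,0,0],[0.65,0,0,0,0],[0.65,2,0,0,0],[0.65,2,0,0,0],[0.65,2,0,0,0],[0.65,2,0,0,0],[0.65,2,1,0,0],[0.65,2,0,0,0]])

```text
clock: 18.17
position: [0.495, -0.0289, 0.037]
ee_rot: [2.149, 2.291, 0.0]
force: [-1.1, -0.9, 0.2]
width: 0.35
gripper_force: 0.4
```

Request:
drive_tool(steps=[[0.65,2,0,0,0],[0.65,2,0,0,0],[0.65,2,0,0,0],[0.65,2,0,0,0],[0.65,2,1,0,0]])

```text
clock: 18.58
position: [0.505, -0.0284, 0.0367]
ee_rot: [2.15, 2.291, -0.0]
force: [-0.5, -0.4, 0.4]
width: 0.35
gripper_force: 0.3
```

Request:
drive_tool(steps=[[0.65,2,0,0,0],[0.65,2,0,0,0],[0.65,2,0,0,0],[0.65,2,0,0,0]])

```text
clock: 18.92
position: [0.513, -0.0281, 0.0367]
ee_rot: [2.149, 2.291, 0.0]
force: [-0.7, 0.9, 1.5]
width: 0.347
gripper_force: 0.2
```

Request:
drive_tool(steps=[[0.65,2,0,0,0],[0.65,2,0,0,0]])

```text
clock: 19.08
position: [0.517, -0.0281, 0.0367]
ee_rot: [2.149, 2.291, 0.0]
force: [-0.5, 0.1, -0.3]
width: 0.349
gripper_force: 0.2
```

Request:
drive_tool(steps=[[0.65,2,0,0,0],[0.65,2,0,0,0]])

```text
clock: 19.25
position: [0.521, -0.0281, 0.0367]
ee_rot: [2.149, 2.291, 0.0]
force: [-0.3, 0.0, 0.4]
width: 0.35
gripper_force: 0.1
```

Request:
drive_tool(steps=[[0.65,2,0,0,0],[0.65,2,1,0,0]])

```text
clock: 19.42
position: [0.525, -0.0273, 0.0367]
ee_rot: [2.15, 2.291, -0.0]
force: [0.4, -0.1, -0.6]
width: 0.348
gripper_force: 0.1
```

Request:
drive_tool(steps=[[0.65,2,0,0,0],[0.65,2,0,0,0]])

```text
clock: 19.58
position: [0.5287, -0.027, 0.0367]
ee_rot: [-2.149, -2.291, 0.0]
force: [-5.4, 1.1, 3.4]
width: 0.352
gripper_force: 2.6
```

The push has jumped to about 5.5 N, plus 3.4 N of lift. The true rollers stayed under 1 N, so this one is binding. I'll stop here and roll it back by its neck.

Request:
drive_tool(steps=[[0.65,-2,0,0,0],[0.65,-3,0,0,0],[0.65,-3,0,0,0],[0.65,-3,0,0,0],[0.65,-2,0,0,0],[0.65,-2,0,0,0],[0.65,-2,-1,0,0],[0.65,-2,0,0,0],[0.65,-2,0,0,0],[0.65,-2,0,0,0]])

```text
clock: 20.42
position: [0.5056, -0.0282, 0.0368]
ee_rot: [2.149, 2.291, 0.0]
force: [0.1, 0.1, 0.1]
width: 0.35
gripper_force: 0.0
```

Request:
drive_tool(steps=[[0.65,-2,0,0,0],[0.65,-2,0,0,0],[0.65,-2,0,0,0],[0.65,-2,-1,0,0],[0.65,-2,0,0,0],[0.65,-2,0,0,0],[0.65,-2,0,0,0],[0.65,-2,0,0,0],[0.65,-2,-1,0,0],[0.65,-2,0,0,0],[0.65,-2,0,0,0],[0.65,-2,0,0,0],[0.65,-2,0,0,0],[0.65,-2,0,0,0],[0.65,0,0,0,0]])

```text
clock: 21.67
position: [0.4772, -0.0301, 0.0367]
ee_rot: [-2.149, -2.291, 0.0]
force: [0.1, 0.4, -1.0]
width: 0.349
gripper_force: 0.0
```

Run:
```python
from h import *
b=get_image('side')['image'][160:280,240:400]
cv2.imwrite('pics/back.png',cv2.resize(b[:,:,::-1],(800,600),interpolation=cv2.INTER_CUBIC)); print(observe()['position'],observe()['force'])
```

```text
[ 0.47753655 -0.03012465  0.03675771] [-0.4417044  -0.48014164  0.17654044]
```

View pics/back.png

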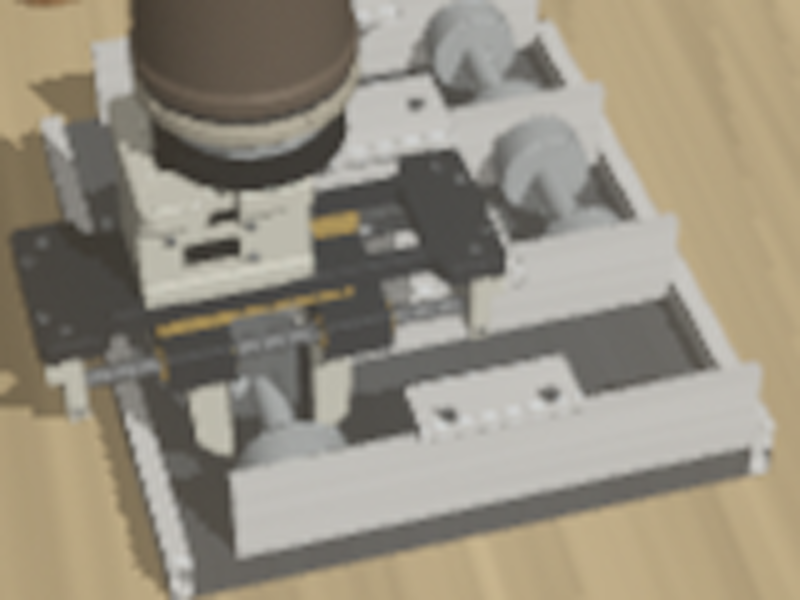

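The oval roller is back in the starting zone, with its neck at about (270,405) between the fingers at (210,410) and (330,385). The two true rollers are in the well at (470,45) and (545,165). Now I'll grip it.

Request:
drive_tool(steps=[[0.65,0,0,-5,0],[0.65,0,0,-4,0],[0.7,0,0,0,0],[0.8,0,0,0,0],[1,0,0,0,0],[1,0,0,0,0],[1,0,0,0,0],[1,0,0,0,0]], grip_force=25)

```text
clock: 22.38
position: [0.4782, -0.0302, 0.0279]
ee_rot: [2.149, 2.291, 0.001]
force: [2.3, 0.1, -0.5]
width: 0.14
gripper_force: 25.0
```

Request:
drive_tool(steps=[[1,0,0,5,0],[1,0,0,15,0],[1,0,0,25,0],[1,0,0,25,0],[1,0,0,20,0],[1,0,0,10,0],[1,4,-12,0,-0.01],[1,7,-20,0,-0.02],[1,8,-22,0,-0.02],[1,8,-22,0,-0.02],[1,8,-22,0,-0.02],[1,8,-22,0,-0.02],[1,8,-22,0,-0.02],[1,8,-22,0,-0.02],[1,8,-22,0,0],[1,7,-20,0,0],[1,3,-18,0,0],[1,0,0,0,0],[1,0,0,0,0]])

```text
clock: 23.97
position: [0.5533, -0.2559, 0.1261]
ee_rot: [-2.317, -2.119, 0.003]
force: [1.0, 0.8, -6.6]
width: 0.143
gripper_force: 25.0
```

Run:
```python
from h import *
b=get_image('side')['image'][200:380,240:480]
cv2.imwrite('pics/tray.png',cv2.resize(b[:,:,::-1],(800,600),interpolation=cv2.INTER_CUBIC)); s=observe(); print(s['position'],s['force'],s['width'],s['ee_rot'])
tt=np.array([(381,203),(434,205),(433,273),(379,271)]);ss=np.array([(393,295),(407,355),(316,362),(309,304)])
L=np.array([(85,65,35),(85,-65,35),(-85,-65,35),(-85,65,35)])/1000
W=lambda q:L@R.from_euler('z',q[2]).as_matrix().T+[q[0],q[1],0]
f=lambda q:np.r_[proj('top',W(q))-tt,proj('side',W(q))-ss].ravel()
r=least_squares(f,[.555,-.254,-.09],loss='soft_l1'); print(r.x,f(r.x).round(1))
```

```text
[ 0.55354587 -0.25439923  0.12621401] [ 0.26999807  0.9177176  -5.39503314] 0.14268338869706085 [-2.31467011e+00 -2.12060176e+00  2.04584462e-03]
[ 0.55358602 -0.25489993 -0.09019078] [ 1.  -1.   1.1  0.1  0.9  0.4  0.4 -0.8 -0.1 -1.1  2.7 -3.4 -1.6  0.1
 -2.3 -1.3]
```

View pics/tray.png

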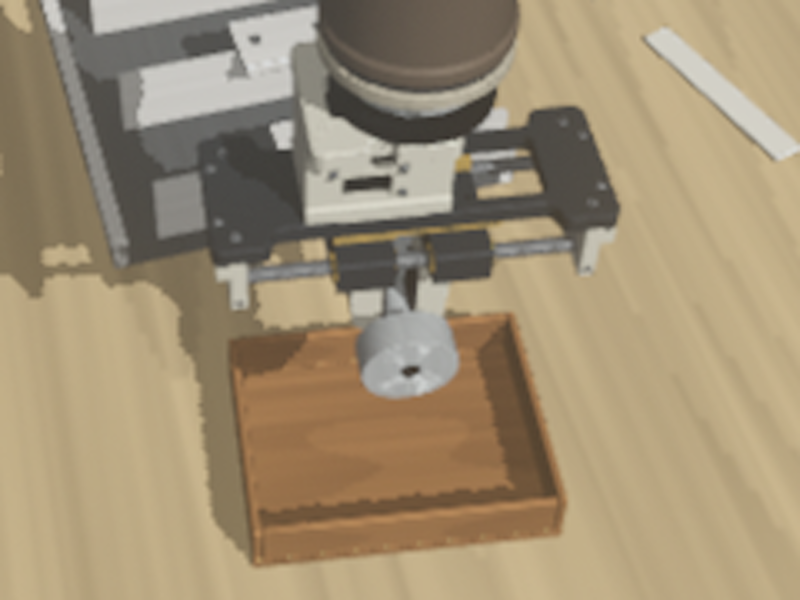

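The roller is held at about (410,350), right over the tray, so I'll lower it. The tray fit is centred at (0.554, -0.255) with the yaw matching.

Request:
drive_tool(steps=[[1,0,0,-10,0],[1,0,0,-25,0],[1,0,0,-25,0],[1,0,0,-20,0],[1,0,0,-12,0],[1,0,0,-6,0],[1,0,0,-2,0],[1,0,0,-2,0],[1,0,0,0,0],[1,0,0,0,0]])

```text
clock: 24.85
position: [0.5554, -0.2544, 0.0267]
ee_rot: [2.314, 2.123, 0.001]
force: [-0.6, 0.3, -4.9]
width: 0.144
gripper_force: 25.0
```

Request:
drive_tool(steps=[[1,0,0,-2,0],[1,0,0,-2,0],[1,0,0,-2,0],[1,0,0,-2,0],[1,0,0,-1,0],[1,0,0,0,0]])

```text
clock: 25.35
position: [0.5545, -0.254, 0.0164]
ee_rot: [-2.315, -2.123, 0.0]
force: [0.5, 0.2, -4.3]
width: 0.145
gripper_force: 25.0
```

Request:
drive_tool(steps=[[1,0,0,-1,0],[1,0,0,-1,0],[1,0,0,0,0]])

```text
clock: 25.6
position: [0.5547, -0.2541, 0.0146]
ee_rot: [-2.315, -2.124, 0.0]
force: [0.2, -0.8, -5.3]
width: 0.14
gripper_force: 25.0
```

Request:
drive_tool(steps=[[1,0,0,-1,0],[1,0,0,-1,0],[1,0,0,0,0]])

```text
clock: 25.85
position: [0.555, -0.2542, 0.013]
ee_rot: [2.315, 2.123, 0.0]
force: [0.3, -0.2, -2.7]
width: 0.139
gripper_force: 25.0
```

Contact is beginning: the carried weight reading fell from 5.3 to 2.7 N. One more millimetre, then I'll open slowly.

Request:
drive_tool(steps=[[1,0,0,-1,0],[1,0,0,0,0]])

```text
clock: 26.02
position: [0.5552, -0.2543, 0.0128]
ee_rot: [2.314, 2.123, 0.001]
force: [-2.0, 1.1, 7.7]
width: 0.142
gripper_force: 25.0
```

Request:
drive_tool(steps=[[0.85,0,0,0,0],[0.78,0,0,0,0],[0.7,0,0,0,0],[0.65,0,0,0,0],[0.6,0,0,0,0],[0.6,0,0,0,0],[0.6,0,0,5,0],[0.6,0,0,15,0],[0.6,0,0,25,0],[0.6,0,0,30,0],[0.6,0,0,30,0],[0.6,0,0,20,0],[0.6,-20,0,20,0],[0.6,-30,0,10,0],[0.6,-30,0,0,0],[0.6,-30,0,0,0],[0.6,0,0,0,0],[0.6,0,0,0,0]])

```text
clock: 27.52
position: [0.4434, -0.2543, 0.1674]
ee_rot: [-2.317, -2.122, -0.002]
force: [1.5, -0.4, 0.8]
width: 0.398
gripper_force: 0.0
```

Run:
```python
from h import *
a=get_image('top')['image'][170:320,190:450]; b=get_image('side')['image'][130:380,230:430]
cv2.imwrite('pics/end.png',np.hstack([cv2.resize(a[:,:,::-1],(440,254)),cv2.resize(b[:,:,::-1],(203,254))]).repeat(1,0)); print(observe()['position'],observe()['force'],observe()['clock'])
```

```text
[ 0.44567327 -0.25411893  0.16723283] [0.16024331 0.05491819 0.05495391] 27.6167
```

View pics/end.png

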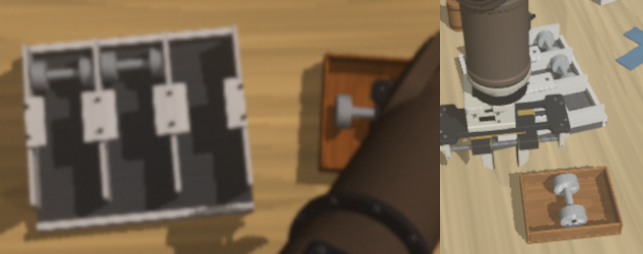

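The final view shows two rollers in the well, at (62,72) and (132,65), and the oval one lying flat in the tray at (570,200) with the gripper clear. I'll hand the job in.

```bash
python3 -c "
from h import *
print(arm.sign_off())"
```

```text
the job is handed in; nothing more can be done
None
```

The job is handed in after 27.6 s of the 66 s allowed: the two true rollers are in the landing well, and the roller from the right-hand lane, which bound under the rails at about 5.4 N of push, was rolled back and set down in the reject tray.

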